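# Find and open the free cover of the bench service trunking

## Task

Three of the four brass covers on the bench trunking are blanked off solid; the one over the outlets is free on its pivots. With a fingertip press gently on the ribbed near edge of the covers, one after another, until you find the one that rocks, then push that edge down until the cover tips over and stands fully open by itself, and draw the hand clear. Do not force the solid ones, and leave the jar, hammer, file and brass sheet where they are.

Things in the scene. Friction and masses are not known exactly. Their poses are not given: they have to be found in the camera images.
- trunking: Bench service trunking: long grey box, aluminium deck 90 mm over the bench, fixed. 540 mm along its y (left), x from -95 to +80 mm (x points away from the robot side). Origin on the bench below the middle of the covers' pivot line. Four deck openings at y = +150, +50, -50, -150 mm, x from -54 to +37 mm, 92 mm wide. Under three covers hides an insert that holds them up; nothing outside shows which.
- cover1_press (a point): Press point of cover 1 (leftmost, trunking y +150 mm): top face, middle of the five dark ribs by its near edge, flush with the deck at 90 mm; moves with the cover; axes as the trunking's while shut. Cover: brass plate, x 85, y 88, 4 mm thick. Its pivot line (along y) is 36 mm beyond this point and 16 mm below the top face, 50 mm from the near edge, 35 mm from the far edge.
- cover2_press (a point): Press point of cover 2 (second from left, y +50 mm): top face, middle of the five dark ribs by its near edge, flush with the deck at 90 mm; moves with the cover; axes as the trunking's while shut. Cover: brass plate, x 85, y 88, 4 mm thick. Its pivot line (along y) is 36 mm beyond this point and 16 mm below the top face, 50 mm from the near edge, 35 mm from the far edge.
- cover3_press (a point): Press point of cover 3 (third from left, y -50 mm): top face, middle of the five dark ribs by its near edge, flush with the deck at 90 mm; moves with the cover; axes as the trunking's while shut. Cover: brass plate, x 85, y 88, 4 mm thick. Its pivot line (along y) is 36 mm beyond this point and 16 mm below the top face, 50 mm from the near edge, 35 mm from the far edge.
- cover4_press (a point): Press point of cover 4 (rightmost, y -150 mm): top face, middle of the five dark ribs by its near edge, flush with the deck at 90 mm; moves with the cover; axes as the trunking's while shut. Cover: brass plate, x 85, y 88, 4 mm thick. Its pivot line (along y) is 36 mm beyond this point and 16 mm below the top face, 50 mm from the near edge, 35 mm from the far edge.
- cover1 (a joint): Angle of cover 1: 0 shut; grows as the near edge sinks and the far edge rises; stop at 1.25 rad (far edge 22 mm over the deck). Blanked, it gives under 4 mm at the ribs and resists (5 N at about 1 mm). Free, it yields to 0.5-2 N (a brief jolt of 5 N at first touch), falls shut if let go early, and past about 0.6 rad tips over and stays open at the stop. A fingertip pushed straight down at the ribs to 30 mm below the deck does it.
- cover2 (a joint): Angle of cover 2: 0 shut; grows as the near edge sinks and the far edge rises; stop at 1.25 rad (far edge 22 mm over the deck). Blanked, it gives under 4 mm at the ribs and resists (5 N at about 1 mm). Free, it yields to 0.5-2 N (a brief jolt of 5 N at first touch), falls shut if let go early, and past about 0.6 rad tips over and stays open at the stop. A fingertip pushed straight down at the ribs to 30 mm below the deck does it.
- cover3 (a joint): Angle of cover 3: 0 shut; grows as the near edge sinks and the far edge rises; stop at 1.25 rad (far edge 22 mm over the deck). Blanked, it gives under 4 mm at the ribs and resists (5 N at about 1 mm). Free, it yields to 0.5-2 N (a brief jolt of 5 N at first touch), falls shut if let go early, and past about 0.6 rad tips over and stays open at the stop. A fingertip pushed straight down at the ribs to 30 mm below the deck does it.
- cover4 (a joint): Angle of cover 4: 0 shut; grows as the near edge sinks and the far edge rises; stop at 1.25 rad (far edge 22 mm over the deck). Blanked, it gives under 4 mm at the ribs and resists (5 N at about 1 mm). Free, it yields to 0.5-2 N (a brief jolt of 5 N at first touch), falls shut if let go early, and past about 0.6 rad tips over and stays open at the stop. A fingertip pushed straight down at the ribs to 30 mm below the deck does it.
- jar_mid (a point): Small paste jar with a green lid, 38 mm across, 48 mm tall, standing on the deck's left end, beside cover 1; the point is its centre. Leave alone.
- sheet_mid (a point): Brass sheet 85 by 58 by 4 mm lying on a half-round dark steel plate (5 mm thick, 140 mm radius, fixed) on the bench in front of the trunking; the point is its centre. Leave alone.
- hammer_grip (a point): Hammer, 200 mm long, lying on the bench in front of the trunking's right part; the point is on its handle. Leave alone.
- file_mid (a point): Hand file with a wooden handle, 195 mm long, 24 mm thick at the handle, lying on the bench in front of the trunking's left part; the point is where blade and handle meet. Leave alone.

How it is judged:
At the end, for the whole second after the job is handed in: One cover rests open by itself at 1.1 rad or more (its stop is at 1.25 rad), the other three are shut (under 0.1 rad), and the jar, sheet, hammer and file lie within 20 mm of where they were (((value of joint cover1 above 1.1 rad and value of joint each of cover2, cover3, cover4 below 0.1 rad and velocity of joint cover1 below 0.1 rad/s) or (value of joint each of cover1, cover3, cover4 below 0.1 rad and value of joint cover2 above 1.1 rad and velocity of joint cover2 below 0.1 rad/s) or (value of joint each of cover1, cover2, cover4 below 0.1 rad and value of joint cover3 above 1.1 rad and velocity of joint cover3 below 0.1 rad/s) or (value of joint each of cover1, cover2, cover3 below 0.1 rad and value of joint cover4 above 1.1 rad and velocity of joint cover4 below 0.1 rad/s)) and distance of each of jar_mid, sheet_mid, hammer_grip, file_mid from where it was at the start of the episode below 0.02 m); the robot touches nothing.
It fails at once if a cover or the trunking is forced: pressed with more than 60 N (contact force between trunking and the fingers above 60 N or contact force between trunking and the arm above 60 N).
It fails at once if the jar is lifted, carried or knocked more than 20 mm from its place (distance of jar_mid from where it was at the start of the episode above 0.02 m).
It fails at once if the sheet is lifted, carried or knocked more than 20 mm from its place (distance of sheet_mid from where it was at the start of the episode above 0.02 m).
It fails at once if the hammer is lifted, carried or knocked more than 20 mm from its place (distance of hammer_grip from where it was at the start of the episode above 0.02 m).
It fails at once if the file is lifted, carried or knocked more than 20 mm from its place (distance of file_mid from where it was at the start of the episode above 0.02 m).
It also fails if it takes over 48 s, if anything falls off the work surface, if the arm or the gripper's body presses on something with over 40 N, if the wrist force passes 120 N, or if a joint passes its speed limit or range.

## Robot

A 6-joint arm with a two-finger parallel gripper is mounted at the origin on the work surface. World frame = base frame: x ahead of the robot, y to its left, z up, the work surface at z = 0. Lengths are in m, angles in rad, forces in N, time in s.
With the tool pointing down it reaches from about 0.325 to 0.775 m from the base axis. Payload 5.5 kg.
Tool frame: the origin (TCP) lies midway between the tips of the shut fingers; the grasp point (between the pads) lies grip_point_offset behind it (grip_point_offset is the distance from the TCP to the grasp point, in m); z points along the fingers, y is the direction in which the jaws open and shut (so a half turn about z gives the same grasp; the last joint's range is limited). The gripper opens to 88 mm and grips with 3 to 60 N. Pads are 20 mm wide; open, the fingers measure 115 mm over their backs; the gripper's body (75 mm by 178 mm) begins 61 mm behind the grasp point.
Start: joints at [-1.284, 0.091, 1.231, -0, 1.82, -0.057], TCP at [0.202, -0.565, 0.198] pointing down, gripper open.
Joint ranges: [-2.87, 2.87], [-0.86, 2.18], [0.17, 2.46], [-1.51, 4.65], [0.06, 2.69], [-2.65, 2.65]. Speed limits (rad/s): [2.57, 2.57, 3.01, 3.14, 3.14, 3.14].

## Interface

Orientations are given as a 3x3 rotation matrix whose columns are the frame's x, y, z axes.
In Python, from plant import * gives the robot as it stands. Calls block until the motion is done:
- reach(position, orientation): joint-space move of the TCP to a pose.
- servo_line(position, frame=None, max_speed=0.15, stop_force=None): straight line of the TCP; frame=None keeps the orientation; max_speed is the mean speed in m/s. With stop_force (N) it stops when the force on the tool has changed by that much, and returns True; else False.
- goto_joints(angles): joint-space move.
- gripper_to(opening): opening from 0.0 (shut) to 1.0 (fully open); the grip force is fixed at half the most; returns when the fingers have stopped.
- pause(seconds).
- inverse_kinematics(position, orientation): joint angles nearest the present ones, or None.
- state(): the state.
- grab_frame(name): name is "scene" or "top"; returns the picture (384x512x3 uint8, blue, green, red); there is no depth.
- camera_params(name): a dict with "fx", "fy", "cx", "cy" (pixels), "world_from_camera" (4x4, takes a point from camera to world coordinates). Camera axes: x right, y down, z forward; pixel columns grow to the right and rows downward; lengths in m; the calibration is good to about 2 mm. A picture is of the moment at which its call begins. camera_params takes no time and is no camera call.
A pose or a line that the arm cannot do raises Unreachable and nothing moves.
- sign_off(): hands the job in, once; it reports no verdict.
The state is a dict: "time_s": time; "joint_positions": joint angles; "dq": joint speeds; "tau": joint torques, N m; "tool_pos": TCP position; "tcp_rot": TCP orientation; "wrist_force": force on the tool from outside, world axes, zero at the start; "wrist_torque": the same for the moment, N m; "finger_gap": opening from 0.0 (shut) to 1.0 (fully open).
Only numpy, scipy, OpenCV 4.12 (cv2) and the standard library are available. Lean on these libraries where they do the work, as an engineer would, in place of code of your own. Each camera call takes 0.05 s, during which the arm holds its last target.

## Working session

There is one attempt and no reset: what is moved stays moved. The work goes in short steps, each a Python script; the robot and the scene stay as the last script left them, time stands still between calls to the robot, and variables do not carry over. Pictures are saved under pics/ and viewed, and the job is handed in when it is done.

```bash
mkdir -p pics; python3 - <<'E'
from plant import *
import cv2,numpy as np
for n in("scene","top"):
    cv2.imwrite(f"pics/{n}0.png",grab_frame(n))
    p=camera_params(n);print(n,p["fx"],p["fy"],p["cx"],p["cy"]);print(np.round(p["world_from_camera"],3))
s=state();print(s["time_s"],s["tool_pos"],s["tcp_rot"],s["wrist_force"],grip_point_offset if 'grip_point_offset' in globals() else s.keys())
E
```

```text
scene 489.05541846340014 489.05541846340014 257.7000663289086 195.7080932366832
[[ 0.601  0.572 -0.559  1.131]
 [ 0.799 -0.426  0.424 -0.463]
 [ 0.004 -0.701 -0.713  0.887]
 [ 0.     0.     0.     1.   ]]
top 469.6651850242333 469.6651850242333 253.44632267210437 188.37720920095614
[[ 0.027 -0.996  0.085  0.453]
 [-1.    -0.028 -0.006  0.008]
 [ 0.008 -0.084 -0.996  1.084]
 [ 0.     0.     0.     1.   ]]
0.1 [ 0.20213644 -0.56459976  0.19702751] [[ 9.41474590e-01  3.37083584e-01 -5.03812127e-04]
 [ 3.37083949e-01 -9.41473112e-01  1.67074456e-03]
 [ 8.88549940e-05 -1.74279053e-03 -9.99998477e-01]] [ 0.05164482  0.16791456 -0.0728285 ] 0.0187
```

View pics/top0.png

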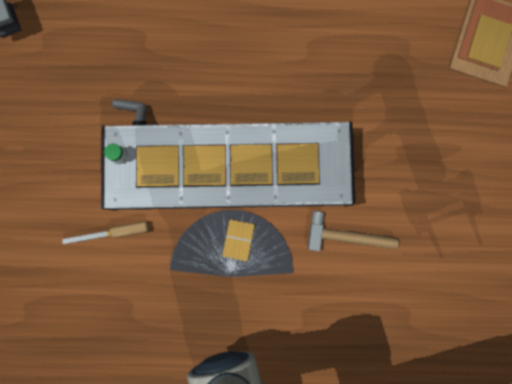

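View pics/scene0.png

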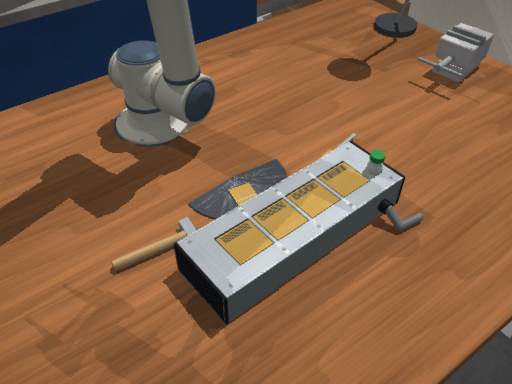

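The top view shows the trunking with the jar at pixel (114,152). Ribs are near row 179, at columns of about 159, 206, 252 and 298. I'll zoom in to refine these.

```bash
python3 - <<'E'
import cv2
a=cv2.imread("pics/top0.png")[112:222,95:360]
cv2.imwrite("pics/topz.png",cv2.resize(a,None,fx=3,fy=3,interpolation=cv2.INTER_CUBIC))
a=cv2.imread("pics/scene0.png")[125:325,165:425]
cv2.imwrite("pics/scenez.png",cv2.resize(a,None,fx=3,fy=3,interpolation=cv2.INTER_CUBIC))
E
```

```text
(no output)
```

View pics/topz.png

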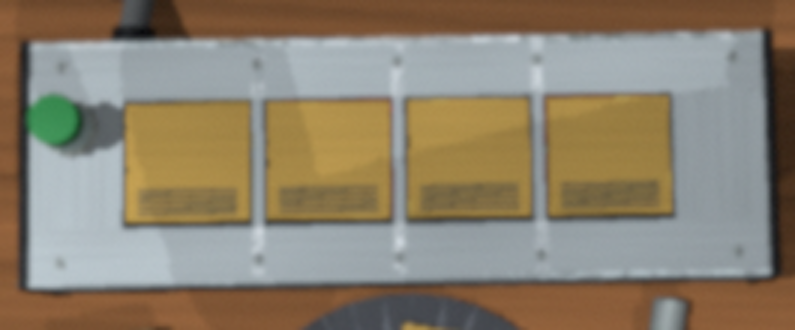

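View pics/scenez.png

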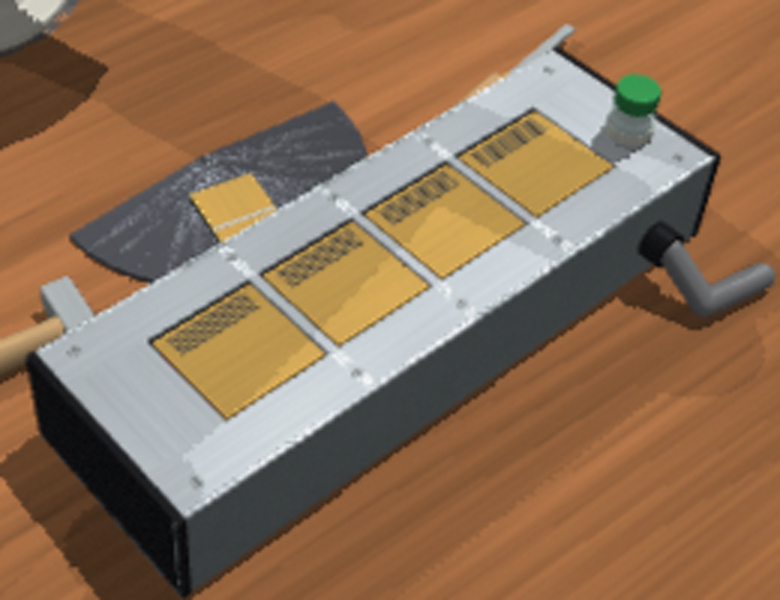

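```bash
cat > fit.py <<'E'
from plant import *
import numpy as np
from scipy.optimize import least_squares
def proj(n,P):
    p=camera_params(n);T=np.linalg.inv(p["world_from_camera"]);q=P@T[:3,:3].T+T[:3,3]
    return np.c_[p["fx"]*q[:,0]/q[:,2]+p["cx"],p["fy"]*q[:,1]/q[:,2]+p["cy"]]
def world(t,L):
    x,y,a=t;c,s=np.cos(a),np.sin(a)
    return np.c_[x+c*L[:,0]-s*L[:,1],y+s*L[:,0]+c*L[:,1],L[:,2]]
if __name__=="__main__":
    top=[(125,102),(251,101),(251,222),(125,224),(265,101),(391,99),(392,220),(266,222),(406,98),(530,97),(533,216),(408,218),(546,96),(670,94),(673,214),(548,216)]
    Lt=[(x,y+d,.09) for y in(.15,.05,-.05,-.15) for x,d in((.035,.044),(.035,-.044),(-.05,-.044),(-.05,.044))]
    sc=[(535,109),(612,168),(537,216),(460,157),(250,283),(325,353),(228,417),(151,342)]
    Ls=[(x,y+d,.09) for y in(.15,-.15) for x,d in((-.05,.044),(.035,.044),(.035,-.044),(-.05,-.044))]
    z=lambda a,o:(np.array(a)+.5)/3-.5+o
    D=[("top",z(top,[95,112]),np.array(Lt)),("scene",z(sc,[165,125]),np.array(Ls))]
    for S in(D,D[:1],D[1:]):
        f=lambda t:np.concatenate([(proj(n,world(t,L))-u).ravel() for n,u,L in S])
        r=least_squares(f,[.5,0,0]);print(r.x,np.sqrt(np.mean(r.fun**2)))
        if S is D: np.save("pose.npy",r.x); print(world(r.x,np.array([(-.036,y,.09) for y in(.15,.05,-.05,-.15)])))
E
python3 fit.py
```

```text
[0.59509965 0.05929524 0.04501788] 0.38947442531563786
[[ 0.55238572  0.20752318  0.09      ]
 [ 0.55688599  0.10762449  0.09      ]
 [ 0.56138626  0.0077258   0.09      ]
 [ 0.56588653 -0.09217288  0.09      ]]
[0.5947717  0.05913415 0.04564525] 0.3246932561664244
[0.59598166 0.05947995 0.04352478] 0.37517910000641363
```

Both cameras agree on the trunking pose to about 1 mm. I'll probe from the right, starting with cover 4, so the jar end comes last.

```bash
cat > h.py <<'E'
from fit import *
t=np.load("pose.npy");c,s=np.cos(t[2]),np.sin(t[2])
R=np.array([[c,s,0],[s,-c,0],[0,0,-1.]])
PP=world(t,np.array([(-.036,y,.09) for y in(.15,.05,-.05,-.15)]))
def at(k,z): return [PP[k-1][0],PP[k-1][1],z]
def probe(k):
    servo_line(at(k,.093),max_speed=.1); pause(.1)
    f0=state()["wrist_force"][2]
    hit=servo_line(at(k,.080),max_speed=.015,stop_force=8)
    st=state();print(k,"hit",hit,"z",st["tool_pos"][2],"Fz",st["wrist_force"][2]-f0,"t",st["time_s"])
    return hit
E
python3 - <<'E'
from h import *
gripper_to(0.0)
reach(at(4,.16),R); st=state();print(st["tool_pos"],st["time_s"],st["finger_gap"])
servo_line(at(4,.11));cv=__import__("cv2");cv.imwrite("pics/scene1.png",grab_frame("scene"))
if probe(4): servo_line(at(4,.11))
E
```

```text
[ 0.56580276 -0.09301732  0.16007631] 3.5833 0.004145043805290266
4 hit False z 0.08014354272124899 Fz -1.2543231455215043 t 5.55
```

View pics/scene1.png

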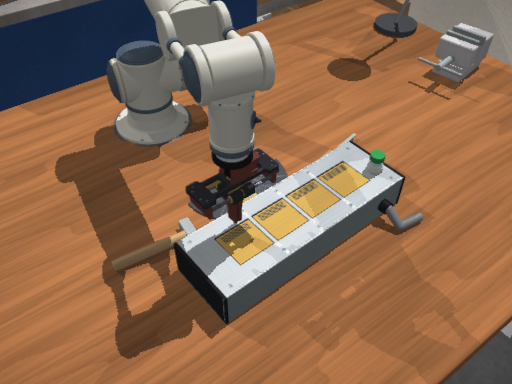

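Before lowering, the fingertip is at about (235,218), over cover 4's ribs. Cover 4 gave 10 mm with almost no force, so I'll look before pushing on.

```bash
python3 - <<'E'
from h import *;import cv2
st=state();print(st["wrist_force"],st["wrist_torque"],st["tool_pos"])
a=cv2.resize(grab_frame("scene")[125:325,165:425],None,fx=3,fy=3,interpolation=cv2.INTER_CUBIC)
cv2.imwrite("pics/scene2.png",a)
E
```

```text
[-0.43102485  0.20267342 -0.75120212] [ 0.0444118  -0.00408723  0.00858541] [ 0.56595693 -0.09219097  0.08014354]
```

View pics/scene2.png

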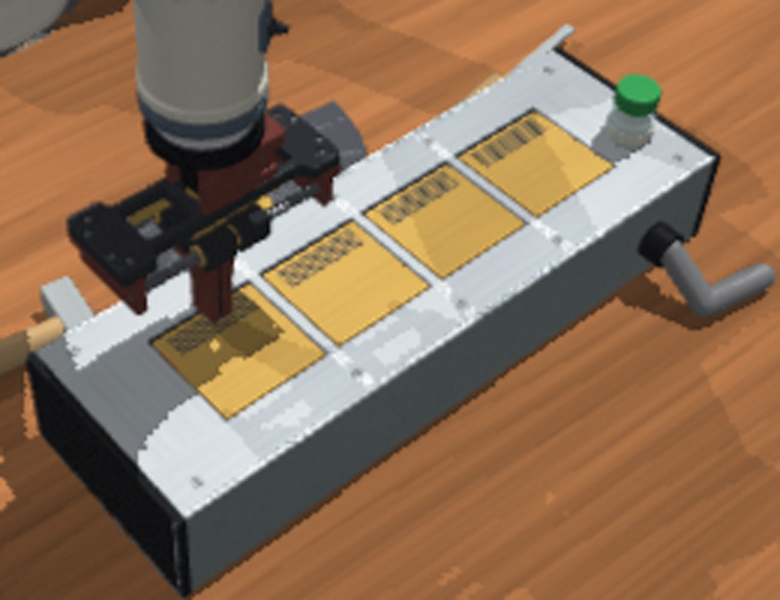

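The zoom shows cover 4 still flush, with the fingertip at about zoom (213,315). I'll compare that with where the reported TCP projects.

```bash
python3 - <<'E'
from h import *
p=state()["tool_pos"]
for z in(.08,.085,.09,.1,.11): print(z,(proj("scene",np.array([[p[0],p[1],z]]))-[165,125])*3)
import cv2
a=grab_frame("scene")[190:270,195:295]
cv2.imwrite("pics/scene3.png",cv2.resize(a,None,fx=7,fy=7,interpolation=cv2.INTER_NEAREST))
E
```

```text
0.08 [[212.17576692 331.18029956]]
0.085 [[211.97976015 326.66436979]]
0.09 [[211.7824114  322.11752132]]
0.1 [[211.38363247 312.92978941]]
0.11 [[210.97931717 303.61450169]]
```

View pics/scene3.png

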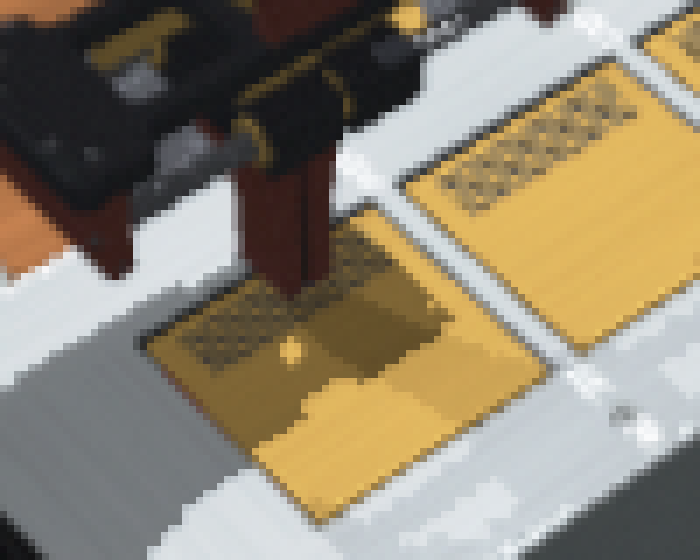

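```bash
python3 - <<'E'
from h import *
p=state()["tool_pos"]
for hx in(0,.005,.01):
  for z in(.08,.09,.1,.11):
    q=p+R[:,0]*hx+R[:,1]*.0135; q[2]=z
    print(hx,z,(proj("scene",q[None])[0]-[195,190])*7+3)
import cv2
a=grab_frame("top")[112:222,200:360]
cv2.imwrite("pics/top3.png",cv2.resize(a,None,fx=5,fy=5,interpolation=cv2.INTER_NEAREST))
E
```

```text
0 0.08 [252.97177404 342.38178937]
0 0.09 [251.80682335 321.26060886]
0 0.1 [250.62571626 299.84650418]
0 0.11 [249.42811432 278.13333906]
0.005 0.08 [262.9591598  352.24149196]
0.005 0.09 [261.86012794 331.13327307]
0.005 0.1 [260.74581385 309.73154055]
0.005 0.11 [259.61589653 288.03012951]
0.01 0.08 [272.99844663 362.15243209]
0.01 0.09 [271.96603783 341.05759735]
0.01 0.1 [270.91923539 319.66866231]
0.01 0.11 [269.85773616 297.97943334]
```

View pics/top3.png

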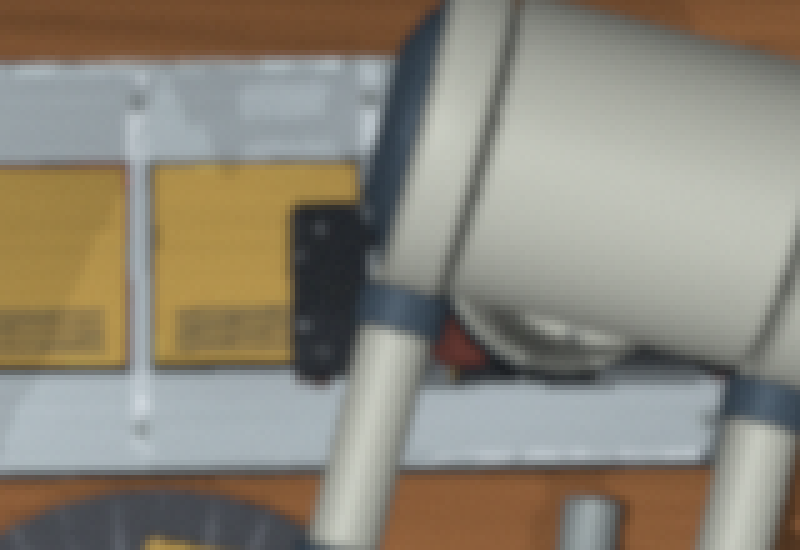

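```bash
python3 - <<'E'
from h import *;import cv2
a=cv2.imread("pics/scene1.png")[140:260,175:305]
b=grab_frame("scene")[140:260,175:305]
cv2.imwrite("pics/cmp.png",cv2.resize(np.hstack([a,b]),None,fx=3,fy=4,interpolation=cv2.INTER_NEAREST))
print(state()["finger_gap"],state()["time_s"],state()["tool_pos"])
E
```

```text
0.008335274027382754 5.75 [ 0.56594534 -0.09217904  0.08013008]
```

View pics/cmp.png

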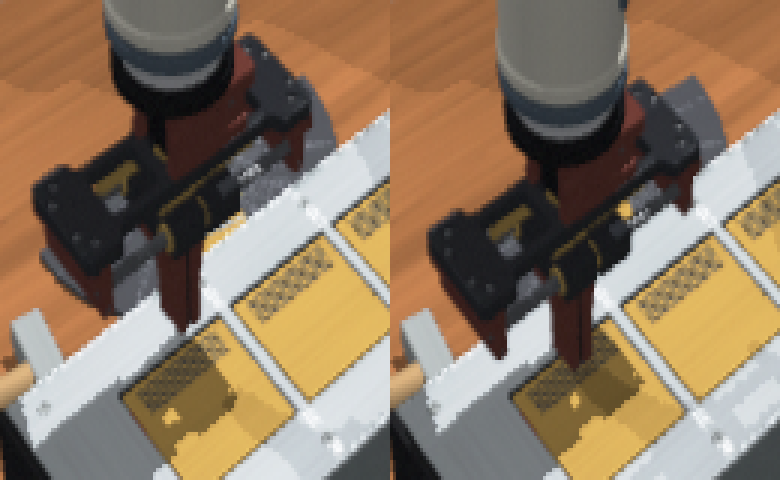

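The fingertip is visibly still above cover 4, so the real tips sit well short of the reported TCP. That means the first probe touched nothing. I'll find the true contact height with a gentle guarded descent.

```bash
python3 - <<'E'
from h import *;import cv2
f0=state()["wrist_force"][2]
hit=servo_line(at(4,.05),max_speed=.015,stop_force=6)
st=state();print(hit,st["tool_pos"],st["wrist_force"],f0,st["time_s"])
a=grab_frame("scene")[140:260,175:305]
cv2.imwrite("pics/s5.png",cv2.resize(a,None,fx=5,fy=5,interpolation=cv2.INTER_NEAREST))
E
```

```text
True [ 0.56576472 -0.09218007  0.06527923] [-0.47271081 -0.18472982  3.40177452] 0.0831619632520045 6.85
```

View pics/s5.png

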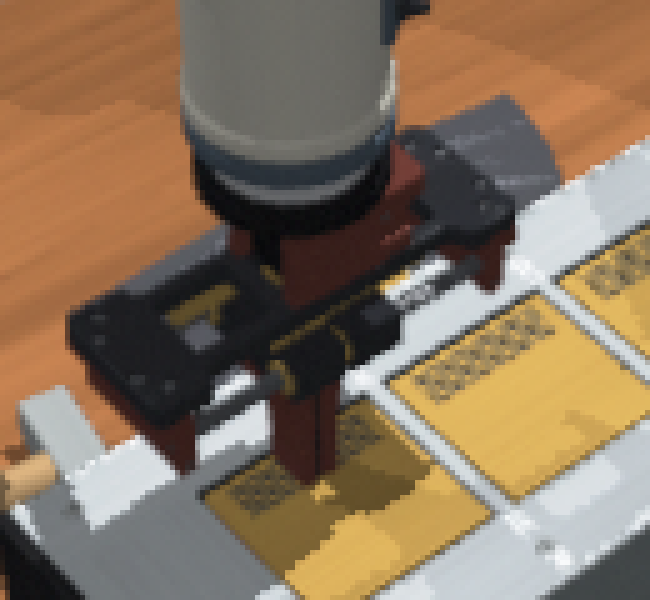

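The true contact is at TCP z≈0.065, so the real tip is about 24 mm behind the nominal TCP. The gripper body still has about 60 mm of clearance at this height. A 6 N change could be just the jolt of a free cover, so I'll press on gently.

```bash
python3 - <<'E'
from h import *
for z in (.0642,.063,.061,.058):
    hit=servo_line(at(4,z),max_speed=.01,stop_force=9)
    st=state();print(z,hit,st["tool_pos"][2],st["wrist_force"],st["time_s"])
    if hit or st["wrist_force"][2]>9: break
E
```

```text
0.0642 False 0.06516424741678874 [-3.17369541  0.55099084  7.16441024] 7.15
0.063 False 0.0650045391234487 [-5.6168291   0.84526546 10.9215877 ] 7.4167
```

```bash
python3 - <<'E'
from h import *
import cv2
img=grab_frame("scene");a=img[205:255,205:275]
cv2.imwrite("pics/s6.png",cv2.resize(a,None,fx=10,fy=10,interpolation=cv2.INTER_NEAREST))
p=camera_params("scene");T=p["world_from_camera"]
def ray(u,v,z=.09):
    d=T[:3,:3]@[(u-p["cx"])/p["fx"],(v-p["cy"])/p["fy"],1];o=T[:3,3];w=o+d*(z-o[2])/d[2]
    q=w[:2]-t[:2];return w, (c*q[0]+s*q[1],-s*q[0]+c*q[1])
print(ray(238.6,237))
st=state();print(st["wrist_force"],st["wrist_torque"],np.round(st["tcp_rot"],4),st["tool_pos"])
E
```

```text
(array([ 0.58022391, -0.09444071,  0.09      ]), (np.float64(-0.021779203821580665), np.float64(-0.15291074787355716)))
[-5.50800075  1.378458   10.05508506] [0.15258393 0.91986085 0.01827616] [[ 9.99e-01  4.50e-02 -1.50e-03]
 [ 4.50e-02 -9.99e-01  1.00e-04]
 [-1.50e-03 -1.00e-04 -1.00e+00]] [ 0.56573818 -0.09219053  0.06498948]
```

View pics/s6.png

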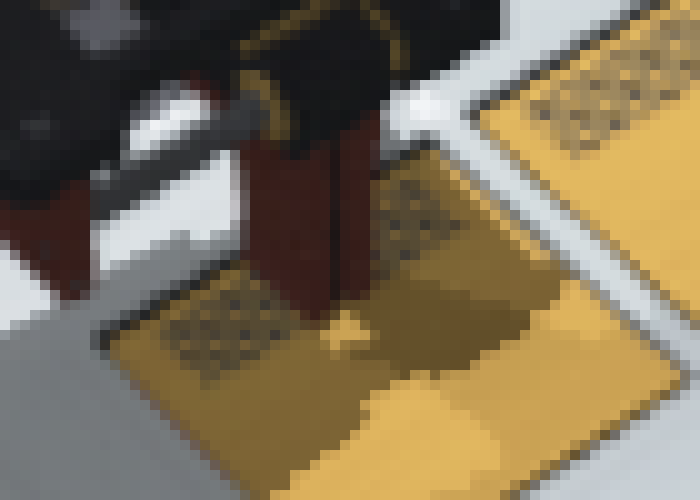

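If the tip vertex lies at deck height, the finger covers about x −47 to −22 mm, which is on cover 4's ribs but close to the near gap. I'll lift, shift 5 mm inward to rule out deck contact, and log force against depth.

```bash
cat >> h.py <<'E'
PQ=world(t,np.array([(-.031,y,.09) for y in(.15,.05,-.05,-.15)]))
def at2(k,z): return [PQ[k-1][0],PQ[k-1][1],z]
def probe2(k,zs=np.arange(.0675,.0595,-.001)):
    f0=state()["wrist_force"][2]
    for z in zs:
        servo_line(at2(k,z),max_speed=.02,stop_force=12)
        st=state();F=st["wrist_force"];print(k,"cmd %.4f z %.4f F %s t %.2f"%(z,st["tool_pos"][2],np.round(F,1),st["time_s"]))
        if F[2]-f0>9: return "solid"
    return "free"
E
python3 - <<'E'
from h import *
servo_line(at(4,.075),max_speed=.05)
servo_line(at2(4,.070),max_speed=.05);pause(.1)
print(probe2(4))
servo_line(at2(4,.09),max_speed=.1);print(state()["time_s"])
E
```

```text
4 cmd 0.0675 z 0.0673 F [ 0.3 -0.2 -0.5] t 8.53
4 cmd 0.0665 z 0.0665 F [ 0.3 -0.6 -0.6] t 8.78
4 cmd 0.0655 z 0.0657 F [ 0.3 -0.1  1.2] t 9.03
4 cmd 0.0645 z 0.0653 F [-2.6 -0.4  5.9] t 9.28
4 cmd 0.0635 z 0.0652 F [-4.4  1.1  8.7] t 9.53
4 cmd 0.0625 z 0.0651 F [-6.2  1.4 12.8] t 9.78
solid
10.2
```

Cover 4 is solid: 12.8 N at under 1 mm. Next are covers 3 and 2.

```bash
python3 - <<'E'
from h import *
for k in(3,2):
    servo_line(at2(k,.09),max_speed=.12)
    servo_line(at2(k,.0685),max_speed=.06);pause(.1)
    r=probe2(k);print(k,r)
    if r=="free":break
    servo_line(at2(k,.09),max_speed=.1)
print(state()["time_s"])
E
```

```text
3 cmd 0.0675 z 0.0677 F [-0.2 -0.4  0.2] t 12.04
3 cmd 0.0665 z 0.0664 F [-0.  -0.3  0.3] t 12.29
3 cmd 0.0655 z 0.0657 F [-0.5  0.3  1.6] t 12.54
3 cmd 0.0645 z 0.0654 F [-2.1 -0.5  5.6] t 12.79
3 cmd 0.0635 z 0.0652 F [-5.1  0.4  9.3] t 13.04
3 solid
2 cmd 0.0675 z 0.0677 F [ 0.2 -0.2  0.2] t 15.30
2 cmd 0.0665 z 0.0664 F [-0.4 -0.3 -0.2] t 15.55
2 cmd 0.0655 z 0.0657 F [-0.4 -0.   2.1] t 15.80
2 cmd 0.0645 z 0.0653 F [-2.9  0.7  5.5] t 16.05
2 cmd 0.0635 z 0.0652 F [-4.2 -0.8  9.1] t 16.30
2 solid
16.7167
```

```bash
python3 - <<'E'
from h import *
import cv2
p=camera_params("top");T=p["world_from_camera"]
def ray(u,v,z):
    d=T[:3,:3]@[(u-p["cx"])/p["fx"],(v-p["cy"])/p["fy"],1];o=T[:3,3];w=o+d*(z-o[2])/d[2]
    q=w[:2]-t[:2];return w,(c*q[0]+s*q[1],-s*q[0]+c*q[1])
print(ray(95+53.5/3-.5,112+120.5/3-.5,.138))
R2=np.c_[R[:,1],-R[:,0],R[:,2]]
print(state()["joint_positions"])
for RR in(R,R2,np.c_[-R[:,1],R[:,0],R[:,2]]):
    for z in(.12,.03):print(np.linalg.det(RR),inverse_kinematics(at(1,z),RR))
cv2.imwrite("pics/s7.png",grab_frame("scene"));cv2.imwrite("pics/t7.png",grab_frame("top"))
E
```

```text
(array([0.60044123, 0.2910709 , 0.138     ]), (np.float64(0.015766690184711014), np.float64(0.23130044951015122)))
[1.29737055e-01 2.35466595e-02 1.49113162e+00 5.91978421e-04
 1.62776570e+00 1.65562640e+00]
1.0 [ 3.01720202e-01  6.26990696e-02  1.39831059e+00 -4.44089210e-16
  1.68058299e+00  1.82749865e+00]
1.0 [ 3.01720202e-01  9.67996543e-02  1.52294687e+00 -4.44089210e-16
  1.52184613e+00  1.82749865e+00]
1.0 None
1.0 None
1.0 [ 3.01720202e-01  6.26990696e-02  1.39831059e+00 -4.44089210e-16
  1.68058299e+00  2.56702320e-01]
1.0 [ 3.01720202e-01  9.67996543e-02  1.52294687e+00 -4.44089210e-16
  1.52184613e+00  2.56702320e-01]
```

View pics/s7.png

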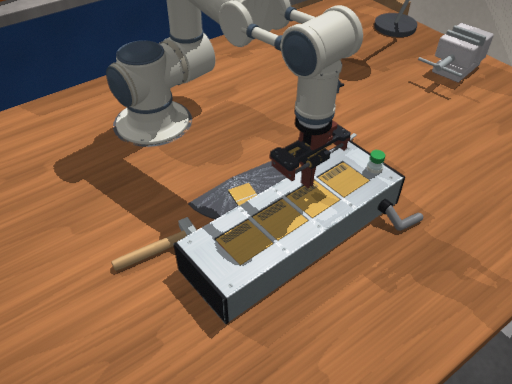

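View pics/t7.png

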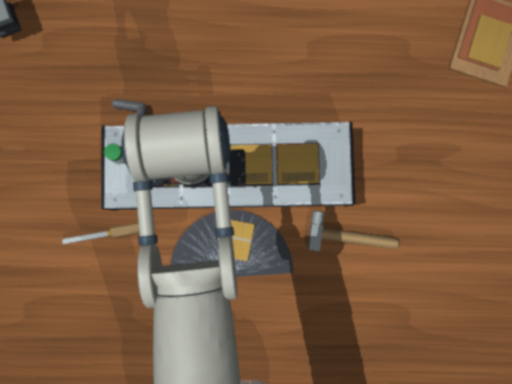

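Covers 4, 3 and 2 are all solid, and the pictures show nothing disturbed. The jar is at trunking (+16, +231) mm, so the wide gripper body would come near it at cover 1. I'll turn the hand 90° there so the body runs along x.

```bash
cat >> h.py <<'E'
R3=np.c_[-R[:,1],R[:,0],R[:,2]]
E
python3 - <<'E'
from h import *;import cv2
servo_line(at2(2,.12),max_speed=.15)
reach(at2(1,.12),R3);servo_line(at2(1,.0685),max_speed=.06);pause(.1)
print(state()["time_s"]);cv2.imwrite("pics/s8.png",cv2.resize(grab_frame("scene")[90:250,265:425],None,fx=3.7,fy=3.7))
print(probe2(1))
E
```

```text
19.5417
1 cmd 0.0675 z 0.0675 F [ 0.  -0.  -0.4] t 19.84
1 cmd 0.0665 z 0.0664 F [ 0.1 -0.  -0.1] t 20.09
1 cmd 0.0655 z 0.0657 F [0.3 0.4 2.3] t 20.34
1 cmd 0.0645 z 0.0646 F [-1.8 -0.2  1.3] t 20.59
1 cmd 0.0635 z 0.0634 F [-1.8 -0.1  1.8] t 20.84
1 cmd 0.0625 z 0.0623 F [-1.   0.7  2.4] t 21.09
1 cmd 0.0615 z 0.0613 F [-1.9  0.3  2.4] t 21.34
1 cmd 0.0605 z 0.0603 F [-2.9  0.4  0.4] t 21.59
1 cmd 0.0595 z 0.0593 F [-2.4 -0.6  1.7] t 21.84
free
```

View pics/s8.png

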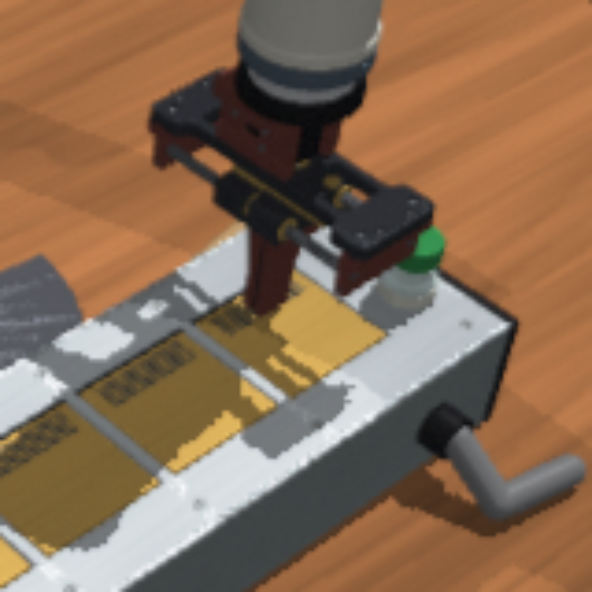

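Cover 1 yields to about 2 N, so it is the free one. I'll push it down 28 mm with a force guard, then withdraw.

```bash
python3 - <<'E'
from h import *;import cv2
hit=servo_line(at2(1,.038),max_speed=.03,stop_force=15)
st=state();print(hit,st["tool_pos"],st["wrist_force"],st["time_s"])
pause(.3);print(state()["wrist_force"])
cv2.imwrite("pics/s9.png",cv2.resize(grab_frame("scene")[90:250,265:425],None,fx=3.7,fy=3.7))
E
```

```text
False [0.55774608 0.20770708 0.03827692] [ 0.33221603  0.44302968 -0.63576552] 22.7083
[ 0.17749725  0.26066084 -1.86991046]
```

View pics/s9.png

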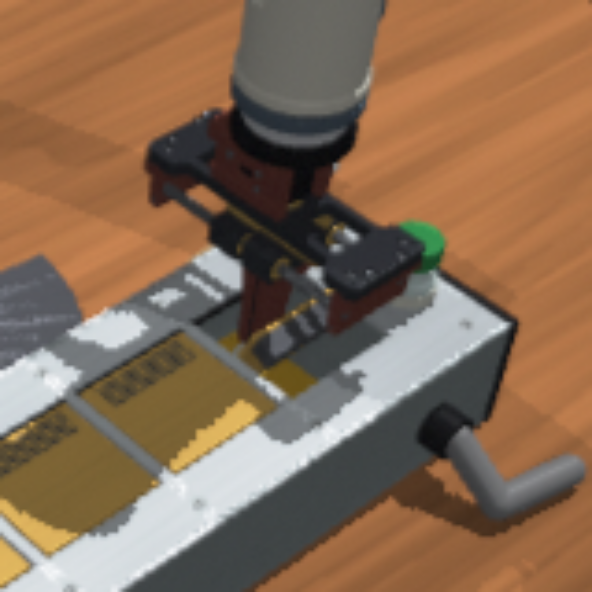

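Cover 1 has tipped over: its raised edge runs about zoom (240,355) to (330,300), and the finger no longer feels any load. I'll withdraw straight up and check.

```bash
python3 - <<'E'
from h import *;import cv2
hit=servo_line(at2(1,.10),max_speed=.06,stop_force=10);print(hit,state()["wrist_force"])
servo_line(at2(1,.2),max_speed=.15)
goto_joints([-1.0,.0,1.2,0,1.82,.257])
pause(.3)
for n in("scene","top"): cv2.imwrite(f"pics/{n}E.png",grab_frame(n))
st=state();print(st["tool_pos"],st["time_s"])
z=cv2.resize(cv2.imread("pics/sceneE.png")[125:325,165:425],None,fx=3,fy=3,interpolation=cv2.INTER_CUBIC);cv2.imwrite("pics/sceneEz.png",z)
E
```

```text
False [ 0.04163548  0.06603848 -0.52666587]
[ 0.35349668 -0.48722947  0.27065349] 28.025
```

View pics/sceneEz.png

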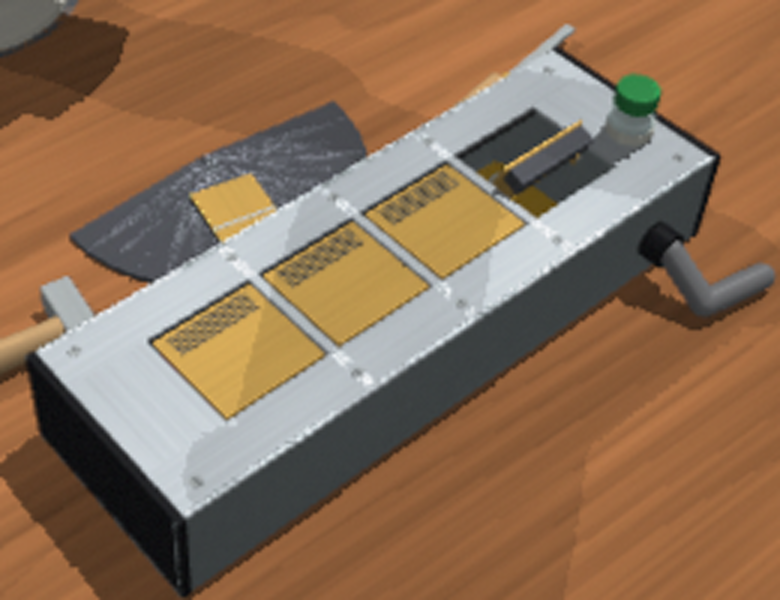

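View pics/topE.png

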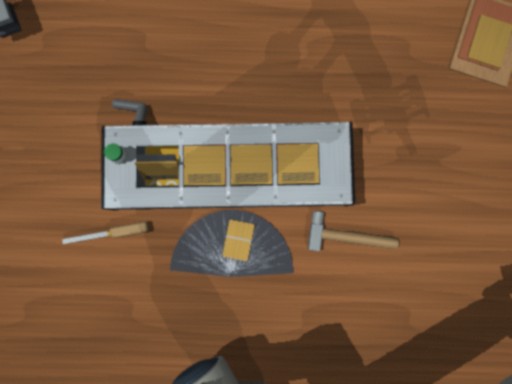

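Cover 1 stands on edge, with its raised edge at zoom (510,170) to (580,125). The others are flush, and the jar, file, sheet and hammer are at their original pixels. I'll check the angle, then hand in.

```bash
python3 - <<'E'
from h import *
for th in(.8,1.1,1.25):
    L=[]
    for zz in(.016,.012):
      for y in(.194,.106):
        L.append((.035*np.cos(th)-zz*np.sin(th),y,.074+.035*np.sin(th)+zz*np.cos(th)))
    print(th,np.round((proj("scene",world(t,np.array(L)))-[165,125])*3+1).tolist())
sign_off()
E
```

```text
0.8 [[596.0, 131.0], [518.0, 181.0], [598.0, 136.0], [520.0, 185.0]]
1.1 [[586.0, 122.0], [508.0, 170.0], [589.0, 126.0], [511.0, 175.0]]
1.25 [[580.0, 118.0], [502.0, 167.0], [583.0, 122.0], [505.0, 170.0]]
the job is handed in; nothing more can be done
```

Cover 1, the leftmost and next to the jar, was the free one. It now stands open by itself with the hand well clear, and I handed the job in at about 28 s of the 48 s allowed.

- **Probing:** Covers 4, 3 and 2 held solid, pushing back with 9–13 N in under 1 mm, so I left them. Cover 1 gave way to about 2 N. I pushed its edge down about 28 mm until it tipped over and the finger felt no load.
- **Fingertip height:** My first probe of cover 4 showed no resistance because the finger never touched it. The camera showed the real fingertips about 24 mm short of the reported TCP position, so I found the true contact height by touch and probed cover 4 again.
- **Jar clearance:** I turned the hand 90° at cover 1 so the gripper body stayed away from the jar.
- **Final pictures:** Covers 2–4 look flush. The jar, sheet, hammer and file are at the same pixels as at the start.
- **Opening angle:** The raised edge of cover 1 appears at about zoom pixels (510,170)–(580,125). By eye this lies between the 1.1 and 1.25 rad predictions, and the readings are too coarse to confirm that it reached the 1.25 rad stop.

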